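Make up the stone-setting and polishing kits at a jeweller's bench

TASK

Make up two kits from the stock in the middle of the bench: for stone setting, put the wooden ring clamp in the long compartment of the blue tray and the bur stand and the eye loupe in its two small compartments, one in each; for polishing, put the red bar in the long compartment of the yellow tray and the white felt wheel in one of its small compartments. Each thing goes flat on the floor of its compartment, clear of the walls' tops, the same way up as you found it; keep the bur stand upright throughout. Leave the green bar and the black brush wheel where they lie.

Things in the scene. Friction and masses are not known exactly. Their poses are not given: they have to be found in the camera images.
- tray_blue: Blue plastic kit tray fixed to the bench, 196 (x) x 164 (y) mm; origin: centre of its underside. Floor 3 mm thick; walls and partitions 4 mm thick, tops 12 mm above the bench. Long compartment 188 x 64 mm inside, along x, centred at x 0, y -46 mm; two small compartments 92 (x) x 88 (y) mm inside, centred at x -48 and +48, y +34 mm. On the left or right of the bench, the other tray on the other.
- tray_yellow: Yellow plastic kit tray fixed to the bench, 196 (x) x 164 (y) mm; origin: centre of its underside. Floor 3 mm thick; walls and partitions 4 mm thick, tops 12 mm above the bench. Long compartment 188 x 64 mm inside, along x, centred at x 0, y -46 mm; two small compartments 92 (x) x 88 (y) mm inside, centred at x -48 and +48, y +34 mm. On the left or right of the bench, the other tray on the other.
- ring_clamp: Jeweller's ring clamp lying flat: two pale beech jaws side by side in a brass collar, dark leather tips at its +x end, a brown wedge driven in at its -x end, all one rigid piece. 130 mm long (within 2 mm), 26 mm wide, 24 mm high, about 60 g. Origin: centre of its underside; x along its length, z up. Grip it across its width near the middle.
- bur_stand: Round brown wooden stand, 56 mm across and 28 mm high, with nine thin steel burs standing up out of it to 49 mm above its underside, all within 20 mm of its axis; about 75 g. Origin: centre of its underside, z up. Grip the wood by its sides.
- loupe: Black plastic eye loupe standing on its flared eye cup, lens up: foot 40 mm across and 6 mm high, above it a straight barrel 33 mm across up to 36 mm, with an aluminium ring and a pale blue glass lens on top; about 30 g. Origin: centre of its underside, z up.
- red_bar: Bar of polishing compound lying flat, 95 x 40 mm and 30 mm high, about 160 g, rounded edges, half of it in a brown kraft-paper sleeve, the bare half dark red (rouge). Origin: centre of its underside; x along its length, z up.
- felt_wheel: Off-white hard felt buffing wheel lying flat, 56 mm across and 20 mm thick, with a grey lead centre 16 mm across; about 30 g. Origin: centre of its underside, z up.
- green_bar: Bar of polishing compound lying flat, 95 x 40 mm and 30 mm high, about 160 g, rounded edges, half of it in a brown kraft-paper sleeve, the bare half green. Origin: centre of its underside; x along its length, z up. Not wanted: to be left where it lies.
- brush_wheel: Black bristle brush wheel lying flat, 56 mm across and 20 mm thick, with a pale wooden hub 28 mm across; about 30 g. Origin: centre of its underside, z up. Not wanted: to be left where it lies. A fixed white jar with an orange lid (46 mm across, 50 mm high) and a fixed steel block (50 x 50 x 18 mm) also stand in the stock; centres in the stock are 95 mm or more apart.
Not all that is in view belongs to the job. There is more than one size of the loupe; the job needs the middle-sized. Leave any turquoise look-alike of the bur_stand alone.

How it is judged:
By the outcome, as a careful person would: the job done as asked, in the order asked, and still so for the second after the job is handed in, with the robot touching nothing.
It also fails if it takes over 109 s, if anything falls off the work surface, if the arm or the gripper's body presses on something with over 40 N, if the wrist force passes 120 N, or if a joint passes its speed limit or range.

ROBOT

A 7-joint arm with a two-finger parallel gripper is mounted at the origin on the work surface. World frame = base frame: x ahead of the robot, y to its left, z up, the work surface at z = 0. Lengths are in m, angles in rad, forces in N, time in s.
With the tool pointing down it reaches from about 0.4 to 0.75 m from the base axis. Payload 19.5 kg.
Tool frame: the origin (TCP) lies midway between the tips of the shut fingers; the grasp point (between the pads) lies 19 mm behind it; z points along the fingers, y is the line along which they close (so a half turn about z gives the same grasp; the last joint's range is limited). The gripper opens to 85 mm and grips with 20 to 120 N. Pads are 22 mm wide; open, the fingers measure 114 mm over their backs; the gripper's body (76 mm by 85 mm) begins 54 mm behind the grasp point. The pads swing forward as they close: fully open they stand 13 mm farther back than shut.
Start: joints at [1.216, 0.707, -0.028, 1.485, 0.022, 0.951, -0.075], TCP at [0.177, -0.547, 0.231] pointing down, gripper open.
Joint ranges: [-2.71, 2.71], [-0.32, 2.16], [-1.57, 1.52], [0, 2.45], [-1.46, 4.6], [0, 2.02], [-2.83, 2.83]. Speed limits (rad/s): [1.89, 1.89, 2.57, 2.57, 3.01, 3.01, 3.01].

INTERFACE

Orientations are given as a rotation vector (axis times angle).
In Python, from station import observe, eyes, r gives the robot as it stands.
- The arm moves only by the tool send_rows, never from a script. Its argument "rows" is a list of rows, each an object of numbers: "dx", "dy", "dz": the shift along the tool's x, y, z in m; "turn": the turn about the tool's z in rad. In form: [{"dx": .., "dy": .., "dz": .., "turn": ..}, ...]. A call has 1 to 12 rows; each row shifts and turns the commanded pose from where the row before left it, along the tool's axes as they then stand; what a row does not reach is not made up. A row lasts 1/12 s, in which the tool goes at most 41.7 mm and 7.16 degrees, less where a joint would pass 70% of its speed; a pose out of reach is approached as far as the arm can. A call with a gripper value outside its range is refused whole. "fingers" is the closure, from 0 (fully open) to 1 (shut), set as the call begins (left out, the last holds). The fingers move at their own pace and stop on an object; "squeeze" is the grip in N (left out, the last holds). Time passes only in rows, so rows that do not move let the fingers close. It gives the time, the measured TCP pose, the force, the opening and the grip force at its end, in the units of the state.
- observe(): the state, without advancing time (a new reading comes with each control period).
- eyes.snapshot(name): name is "side" or "top" or "wrist"; returns a dict with "color" (420x560x3 uint8, red, green, blue), "fx", "fy", "cx", "cy" (pixels), "xyz" and "attitude" of the camera in the world; the wrist camera has in their place "tool_from_camera" (4x4, takes a point from camera to tool coordinates, whose origin is the TCP and whose axes are the flange's). Camera axes: x right, y down, z forward; pixel columns grow to the right and rows downward; lengths in m; the calibration is good to about 2 mm. A picture is of the moment at which its call begins: read the wrist's pose just before it. There is no depth.
- r.hand_in(): hands the job in; it is judged then, once.
The state is a dict: "clock": time; "joint_pos": joint angles; "joint_velocities": joint speeds; "tau": joint torques, N m; "tcp_pos": TCP position; "tcp_rot": TCP orientation; "wrist_force": force on the tool from outside, world axes, zero at the start; "moment": the same for the moment, N m; "opening": finger opening in m; "grip_force": force on a finger pad.
Only numpy, scipy, OpenCV 4.12 (cv2) and the standard library are available. Lean on these libraries where they do the work, as an engineer would, in place of code of your own. Each camera call takes 0.05 s, during which the arm holds its last target. There are 200 camera calls.

## Working session

There is one attempt and no reset: what is moved stays moved. The work goes in short steps, Python scripts to look and compute and a tool call to move; the robot and the scene stay as the last step left them, time stands still between calls to the robot, and variables do not carry over. Pictures are saved under pics/ and viewed, at most 17 in all, crops included, and the job is handed in when it is done.

Besides the shell and the picture viewer there is one more tool, called after "Call:" as a command line: name --argument value ..., lists and objects as JSON in quotes. send_rows: Moves the arm, as the interface text tells. Its arguments: {"type":"object","properties":{"rows":{"type":"array"},"fingers":{"type":"number"},"squeeze":{"type":"number"}},"required":["rows"]}

```bash
mkdir -p pics; python3 - <<'E'
from station import observe, eyes, r
import cv2
s=observe();print({k:s[k] for k in('clock','tcp_pos','tcp_rot','opening')})
for n in('top','side'):
    p=eyes.snapshot(n);cv2.imwrite(f'pics/{n}0.png',p['color'][...,::-1]);print(n,p['fx'],p['fy'],p['cx'],p['cy'],p['xyz'],p['attitude'])
p=eyes.snapshot('wrist');print(p['tool_from_camera'],p['fx'],p['cx'],p['cy'])
E
```

```text
{'clock': 0.0, 'tcp_pos': array([ 0.17685104, -0.54685428,  0.23084537]), 'tcp_rot': array([-3.10219179e+00, -4.89224316e-01,  3.43452594e-04]), 'opening': 0.08540600708333443}
top 534.1980620313888 534.1980620313888 272.0153291977079 216.5538105377037 [0.29167076 0.01938749 1.30862911] [-2.14632737  2.13178456 -0.18988085]
side 514.5929281123167 514.5929281123167 280.60014695033317 206.59810033386373 [0.13301485 0.48790325 0.79386165] [-0.90609828  2.59544063 -0.95892257]
[[ 1.07316126e-04 -9.61816805e-01 -2.73694032e-01  6.87812008e-02]
 [ 9.99999443e-01  3.90563957e-04 -9.80419298e-04  4.64659558e-04]
 [ 1.04987878e-03 -2.73693774e-01  9.61816311e-01 -1.42731573e-01]
 [ 0.00000000e+00  0.00000000e+00  0.00000000e+00  1.00000000e+00]] 290.44402655951666 277.1160495692287 207.39616803371476
```

View pics/top0.png

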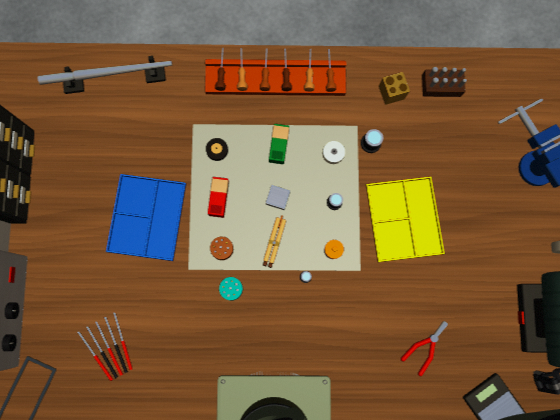

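View pics/side0.png

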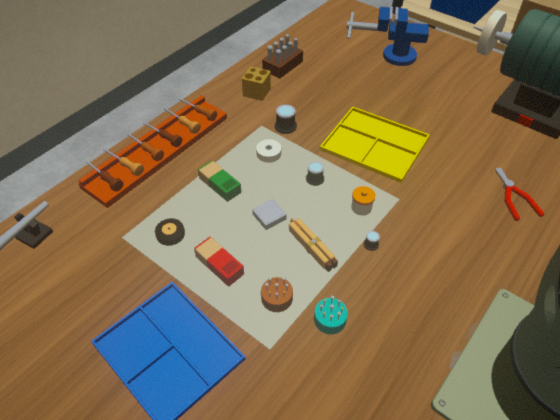

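Top view: the blue tray is on the left (~147,217) and the yellow on the right (~405,219). In the stock are:
- brush wheel (217,149), green bar (279,144), felt wheel (334,152)
- red bar (218,197), steel block (278,197)
- bur stand (221,248), ring clamp (275,241), jar (334,249)

Loupe candidates are (373,140) big, (336,201) medium and (306,277) small. The turquoise decoy is at (231,289). I'll enlarge to confirm.

```bash
cat > h.py <<'E'
import numpy as np, cv2
from scipy.spatial.transform import Rotation as R
from station import observe, eyes, r
def cam(n):
    s=observe(); p=eyes.snapshot(n)
    if n=='wrist':
        T=np.eye(4);T[:3,:3]=R.from_rotvec(s['tcp_rot']).as_matrix();T[:3,3]=s['tcp_pos']
        M=T@p['tool_from_camera']
    else:
        M=np.eye(4);M[:3,:3]=R.from_rotvec(p['attitude']).as_matrix();M[:3,3]=p['xyz']
    return p,M
def ray(p,M,uv,z):
    uv=np.atleast_2d(uv).astype(float)
    d=np.c_[(uv[:,0]-p['cx'])/p['fx'],(uv[:,1]-p['cy'])/p['fy'],np.ones(len(uv))]@M[:3,:3].T
    return (M[:3,3]+d*((z-M[2,3])/d[:,2])[:,None])[:,:2]
def blob(mask,near):
    cs,_=cv2.findContours(mask.astype(np.uint8),cv2.RETR_EXTERNAL,cv2.CHAIN_APPROX_NONE)
    cs=[c for c in cs if cv2.contourArea(c)>20]
    return min(cs,key=lambda c:np.hypot(*(c.reshape(-1,2).mean(0)-near)))
E
python3 - <<'E'
from h import *
p,M=cam('top'); im=p['color']; hsv=cv2.cvtColor(im,cv2.COLOR_RGB2HSV).astype(int)
H,S,V=hsv[...,0],hsv[...,1],hsv[...,2]
print('mat',hsv[180,310])
a=cv2.resize(im[120:300,100:450],None,fx=2.28,fy=2.28,interpolation=cv2.INTER_CUBIC)
cv2.imwrite('pics/crop0.png',a[...,::-1])
mat=hsv[180,310]
nm=(abs(H-mat[0])>6)|(abs(S-mat[1])>35)|(abs(V-mat[2])>40)
def rep(n,m,near,z):
    c=blob(m,near).reshape(-1,2); w=ray(p,M,c,z).astype(np.float32)
    (cx,cy),(a,b),t=cv2.minAreaRect(w)
    bx=cv2.boxPoints(((cx,cy),(a,b),t)); e=[bx[1]-bx[0],bx[2]-bx[1]];l=max(e,key=np.linalg.norm)
    print(n,'c %.4f %.4f size %.1f %.1f yaw %.3f'%(cx,cy,max(a,b)*1e3,min(a,b)*1e3,np.arctan2(l[1],l[0])))
rep('blue',(H>100)&(H<125)&(S>150)&(V>80),(147,217),.012)
rep('yellow',(H>25)&(H<35)&(S>150)&(V>80),(405,219),.012)
for n,q,z in [('clamp',(275,241),.02),('bur',(221,248),.028),('loupe',(336,201),.03),('red',(218,197),.03),('felt',(334,152),.02),('green',(279,144),.03),('brush',(217,149),.02),('jar',(334,249),.05),('block',(278,197),.018)]: rep(n,nm,q,z)
for n,q in [('big',(373,140)),('mid',(336,201)),('small',(306,277))]: rep(n,(H>85)&(H<112)&(S>20)&(S<140)&(V>110),q,.036)
E
```

```text
mat [ 31  38 189]
blue c 0.5081 0.3162 size 195.8 164.7 yaw -0.127
yellow c 0.5086 -0.3209 size 195.4 165.1 yaw 0.127
clamp c 0.5583 -0.0208 size 1468.3 1054.5 yaw -1.558
bur c 0.5566 -0.0205 size 1459.2 1048.0 yaw -1.558
loupe c 0.5562 -0.0205 size 1456.9 1046.3 yaw -1.558
red c 0.5562 -0.0205 size 1456.9 1046.3 yaw -1.558
felt c 0.5583 -0.0208 size 1468.3 1054.5 yaw -1.558
green c 0.5562 -0.0205 size 1456.9 1046.3 yaw -1.558
brush c 0.5583 -0.0208 size 1468.3 1054.5 yaw -1.558
jar c 0.5521 -0.0198 size 1434.1 1030.0 yaw -1.558
block c 0.5587 -0.0208 size 1470.6 1056.1 yaw -1.558
big c 0.7064 -0.2445 size 36.9 36.5 yaw 0.759
mid c 0.5504 -0.1474 size 29.8 26.8 yaw -0.012
small c 0.3635 -0.0735 size 21.4 18.9 yaw -1.564
```

View pics/crop0.png

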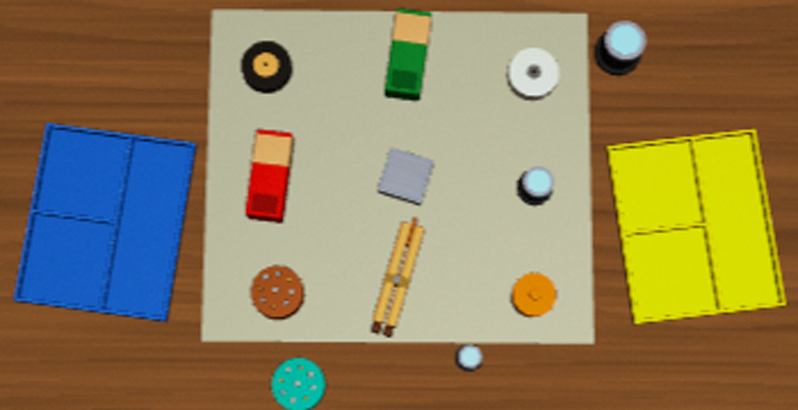

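The crop confirms the loupes by lens size: big 37 mm, medium ~28 mm at (336,201), small ~20 mm. The medium one fits a 33 mm barrel. Long compartments are on the right (world −y) side of both trays. Next, the object positions.

```bash
python3 - <<'E'
from h import *
p,M=cam('top'); im=p['color']; hsv=cv2.cvtColor(im,cv2.COLOR_RGB2HSV).astype(int)
mat=hsv[180,310]; H,S,V=hsv[...,0],hsv[...,1],hsv[...,2]
nm=((abs(H-mat[0])>6)|(abs(S-mat[1])>35)|(abs(V-mat[2])>40))
Z=np.zeros(nm.shape,bool); Z[128:266,195:354]=1; nm&=Z
for n,q,z in [('clamp',(275,241),.02),('bur',(221,248),.024),('loupe',(336,201),.03),('red',(218,197),.026),('felt',(334,152),.018),('green',(279,144),.026),('brush',(217,149),.018),('jar',(334,249),.05),('block',(278,197),.018)]:
    c=blob(nm,q).reshape(-1,2); w=ray(p,M,c,z).astype(np.float32)
    (cx,cy),(a,b),t=cv2.minAreaRect(w)
    bx=cv2.boxPoints(((cx,cy),(a,b),t)); e=[bx[1]-bx[0],bx[2]-bx[1]];l=max(e,key=np.linalg.norm)
    print(n,'c %.4f %.4f size %.1f %.1f yaw %.3f'%(cx,cy,max(a,b)*1e3,min(a,b)*1e3,np.arctan2(l[1],l[0])))
for n,c,y in [('blue',(.5081,.3162),-.127),('yellow',(.5086,-.3209),.127)]:
    for q in [(0,-.046),(-.048,.034),(.048,.034)]:
        print(n,q,np.round(np.array(c)+[q[0]*np.cos(y)-q[1]*np.sin(y),q[0]*np.sin(y)+q[1]*np.cos(y)],4))
s=observe();m=R.from_rotvec(s['tcp_rot']).as_matrix();print(m.round(3),s['tcp_pos'])
d=np.array([.445,0.0,.231])-s['tcp_pos'];print('tool d',m.T@d)
E
```

```text
clamp c 0.4506 0.0008 size 131.1 28.6 yaw -0.283
bur c 0.4308 0.1287 size 58.5 56.0 yaw 0.800
loupe c 0.5462 -0.1460 size 43.6 38.1 yaw -0.975
red c 0.5562 0.1393 size 100.5 46.1 yaw -0.114
felt c 0.6742 -0.1452 size 57.4 55.2 yaw -0.010
green c 0.6887 -0.0077 size 95.0 42.7 yaw -0.135
brush c 0.6793 0.1465 size 57.7 57.0 yaw -1.561
jar c 0.4281 -0.1403 size 47.7 45.2 yaw -1.564
block c 0.5578 -0.0064 size 52.5 49.9 yaw -0.278
blue (0, -0.046) [0.5023 0.2706]
blue (-0.048, 0.034) [0.4648 0.356 ]
blue (0.048, 0.034) [0.56   0.3438]
yellow (0, -0.046) [ 0.5144 -0.3665]
yellow (-0.048, 0.034) [ 0.4567 -0.2933]
yellow (0.048, 0.034) [ 0.5519 -0.2811]
[[ 0.951  0.308 -0.   ]
 [ 0.308 -0.951  0.   ]
 [ 0.    -0.    -1.   ]] [ 0.1769162  -0.54698513  0.23108154]
tool d [ 4.23384235e-01 -4.37958163e-01  3.14134989e-04]
```

Call:
send_rows --rows '[{"dx":0.0282,"dy":-0.0292},{"dx":0.0282,"dy":-0.0292},{"dx":0.0282,"dy":-0.0292},{"dx":0.0282,"dy":-0.0292},{"dx":0.0282,"dy":-0.0292},{"dx":0.0282,"dy":-0.0292},{"dx":0.0282,"dy":-0.0292},{"dx":0.0282,"dy":-0.0292},{"dx":0.0282,"dy":-0.0292},{"dx":0.0282,"dy":-0.0292},{"dx":0.0282,"dy":-0.0292},{"dx":0.0282,"dy":-0.0292}]' --fingers 0 --squeeze 40

```text
schema error: expected keys dx, dy, dz, turn
```

Call:
send_rows --rows '[{"dx":0.0282,"dy":-0.0292},{"dx":0.0282,"dy":-0.0292},{"dx":0.0282,"dy":-0.0292},{"turn":0.119},{"turn":0.119},{"turn":0.119},{"turn":0.119},{"turn":0.119},{},{}]'

```text
schema error: expected keys dx, dy, dz, turn
```

Call:
send_rows --rows '[{"dx":0.0282,"dy":-0.0292,"dz":0,"turn":0},{"dx":0.0282,"dy":-0.0292,"dz":0,"turn":0},{"dx":0.0282,"dy":-0.0292,"dz":0,"turn":0},{"dx":0.0282,"dy":-0.0292,"dz":0,"turn":0},{"dx":0.0282,"dy":-0.0292,"dz":0,"turn":0},{"dx":0.0282,"dy":-0.0292,"dz":0,"turn":0},{"dx":0.0282,"dy":-0.0292,"dz":0,"turn":0},{"dx":0.0282,"dy":-0.0292,"dz":0,"turn":0},{"dx":0.0282,"dy":-0.0292,"dz":0,"turn":0},{"dx":0.0282,"dy":-0.0292,"dz":0,"turn":0},{"dx":0.0282,"dy":-0.0292,"dz":0,"turn":0},{"dx":0.0282,"dy":-0.0292,"dz":0,"turn":0}]' --fingers 0 --squeeze 40

```text
clock: 1.25
tcp_pos: [0.3916, -0.1076, 0.2314]
tcp_rot: [3.103, 0.489, 0.0]
wrist_force: [0.4, -0.0, -0.5]
opening: 0.0854
grip_force: 0.0
```

Call:
send_rows --rows '[{"dx":0.0282,"dy":-0.0292,"dz":0,"turn":0},{"dx":0.0282,"dy":-0.0292,"dz":0,"turn":0},{"dx":0.0282,"dy":-0.0292,"dz":0,"turn":0},{"dx":0,"dy":0,"dz":0,"turn":0.119},{"dx":0,"dy":0,"dz":0,"turn":0.119},{"dx":0,"dy":0,"dz":0,"turn":0.119},{"dx":0,"dy":0,"dz":0,"turn":0.119},{"dx":0,"dy":0,"dz":0,"turn":0.119},{"dx":0,"dy":0,"dz":0,"turn":0}]'

```text
clock: 2.0
tcp_pos: [0.4446, 0.0, 0.2313]
tcp_rot: [3.109, -0.451, -0.0]
wrist_force: [-0.3, 0.4, 0.3]
opening: 0.0855
grip_force: 0.0
```

```bash
cat >> h.py <<'E'
def proj(p,M,P):
    c=np.linalg.inv(M)@np.append(P,1); return np.array([p['fx']*c[0]/c[2]+p['cx'],p['fy']*c[1]/c[2]+p['cy']])
def look(name,xy,z,f=None):
    p,M=cam('wrist'); hsv=cv2.cvtColor(p['color'],cv2.COLOR_RGB2HSV).astype(int)
    H,S,V=hsv[...,0],hsv[...,1],hsv[...,2]
    m=f(H,S,V) if f else ~((abs(H-31)<8)&(S<70)&(V>110))
    cv2.imwrite(f'pics/{name}.png',p['color'][...,::-1]); q=proj(p,M,[*xy,z])
    c=blob(m,q).reshape(-1,2); w=ray(p,M,c,z).astype(np.float32)
    (cx,cy),(a,b),t=cv2.minAreaRect(w)
    bx=cv2.boxPoints(((cx,cy),(a,b),t)); e=[bx[1]-bx[0],bx[2]-bx[1]];l=max(e,key=np.linalg.norm)
    print(name,'px',c.min(0),c.max(0),'pred',q.round(),'c %.4f %.4f size %.1f %.1f yaw %.3f'%(cx,cy,max(a,b)*1e3,min(a,b)*1e3,np.arctan2(l[1],l[0])))
    return p,M,hsv,c
def to(x,y,z,psi=None):
    s=observe();m=R.from_rotvec(s['tcp_rot']).as_matrix();ps=np.arctan2(m[1,0],m[0,0])
    d=m.T@(np.array([x,y,z])-s['tcp_pos']); print('now',s['tcp_pos'].round(4),'psi %.3f'%ps,'tool d',d.round(4),'turn',None if psi is None else round(ps-psi,3),'j7',s['joint_pos'][6].round(2),'t',round(s['clock'],2))
E
python3 - <<'E'
from h import *
p,M,hsv,c=look('w1',(.4506,0),.024); to(.4506,0,.012+.0)
E
```

```text
w1 px [0 0] [559 419] pred [275. 179.] c 0.3550 0.0224 size 884.1 572.7 yaw 1.283
now [0.4446 0.     0.2313] psi -0.280 tool d [ 0.0058 -0.0017  0.2193] turn None j7 -1.68 t 2.05
```

View pics/w1.png

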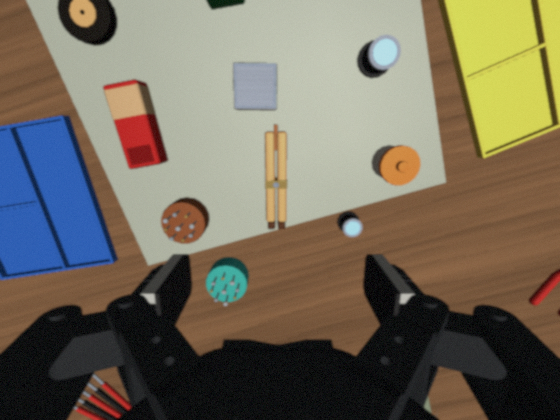

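Wrist view: the clamp stands vertical at columns 265–287, wedge end at row 124 and leather tips at row 229. The small loupe (351,226) is clear of the finger paths.

```bash
python3 - <<'E'
from h import *
p,M=cam('wrist')
a=ray(p,M,[[276,124],[277,229],[276,180]],.018);print(a,a[:2].mean(0), np.linalg.norm(a[0]-a[1]))
p,M,hsv,c=look('w1b',(.4506,0),.024,lambda H,S,V:(H>10)&(H<24)&(S>80)&(V>150)); 
print(hsv[150,270])
E
```

```text
[[ 5.11923585e-01 -1.84908055e-02]
 [ 3.85303980e-01  1.67115136e-02]
 [ 4.47739095e-01  4.05670052e-05]] [ 0.44861378 -0.00088965] 0.13142194514935754
w1b px [266 125] [286 221] pred [275. 179.] c 0.4544 -0.0021 size 117.4 24.5 yaw -0.288
[ 20 112 210]
```

Call:
send_rows --rows '[{"dx":0.0043,"dy":-0.0007,"dz":0.0285,"turn":0.005},{"dx":0,"dy":0,"dz":0.0285,"turn":0},{"dx":0,"dy":0,"dz":0.0285,"turn":0},{"dx":0,"dy":0,"dz":0.0285,"turn":0},{"dx":0,"dy":0,"dz":0.0285,"turn":0},{"dx":0,"dy":0,"dz":0.0285,"turn":0},{"dx":0,"dy":0,"dz":0.0285,"turn":0},{"dx":0,"dy":0,"dz":0.0285,"turn":0},{"dx":0,"dy":0,"dz":0,"turn":0}]' --fingers 0

```text
clock: 2.9
tcp_pos: [0.4475, -0.0007, -0.0003]
tcp_rot: [-3.109, 0.446, 0.008]
wrist_force: [-0.3, -0.1, 0.5]
opening: 0.0853
grip_force: 0.0
```

Call:
send_rows --rows '[{"dx":0,"dy":0,"dz":0,"turn":0},{"dx":0,"dy":0,"dz":0,"turn":0},{"dx":0,"dy":0,"dz":0,"turn":0},{"dx":0,"dy":0,"dz":0,"turn":0},{"dx":0,"dy":0,"dz":0,"turn":0},{"dx":0,"dy":0,"dz":0,"turn":0},{"dx":0,"dy":0,"dz":0,"turn":0},{"dx":0,"dy":0,"dz":0,"turn":0}]' --fingers 1 --squeeze 40

```text
clock: 3.57
tcp_pos: [0.4495, -0.0005, 0.0044]
tcp_rot: [-3.109, 0.449, -0.003]
wrist_force: [0.3, 0.5, 20.0]
opening: 0.0251
grip_force: 38.7
```

Call:
send_rows --rows '[{"dx":0,"dy":0,"dz":-0.02,"turn":0},{"dx":0,"dy":0,"dz":-0.035,"turn":0},{"dx":0,"dy":0,"dz":-0.035,"turn":-0.079},{"dx":0,"dy":0,"dz":-0.03,"turn":-0.079},{"dx":0.003,"dy":-0.03,"dz":0,"turn":0},{"dx":0.003,"dy":-0.04,"dz":0,"turn":0},{"dx":0.003,"dy":-0.04,"dz":0,"turn":0},{"dx":0.003,"dy":-0.04,"dz":0,"turn":0},{"dx":0.003,"dy":-0.04,"dz":0,"turn":0},{"dx":0.003,"dy":-0.04,"dz":0,"turn":0},{"dx":0,"dy":-0.03,"dz":0,"turn":0},{"dx":0,"dy":-0.0155,"dz":0,"turn":0}]'

```text
clock: 4.57
tcp_pos: [0.5016, 0.2747, 0.1236]
tcp_rot: [-3.134, 0.196, -0.0]
wrist_force: [0.4, 0.3, -1.0]
opening: 0.025
grip_force: 41.0
```

```bash
python3 - <<'E'
from h import *
p,M=cam('wrist'); cv2.imwrite('pics/w2.png',p['color'][...,::-1]); s=observe();print(s['opening'],s['grip_force'],s['wrist_force']);to(.5023,.2706,.01,-.127)
# blue tray outline
hsv=cv2.cvtColor(p['color'],cv2.COLOR_RGB2HSV).astype(int)
for P in [(.098,-.082),(.098,.082),(-.098,-.082),(-.098,.082),(.094,-.012),(-.094,-.012)]:
    y=-.127;w=np.array([.5081,.3162])+[P[0]*np.cos(y)-P[1]*np.sin(y),P[0]*np.sin(y)+P[1]*np.cos(y)]
    print(P,proj(p,M,[*w,.012]).round())
E
```

```text
0.02540884751696345 41.03488326072693 [-1.89792999  3.81569832 -0.94441324]
now [0.5015 0.2761 0.1235] psi -0.124 tool d [0.0015 0.0057 0.1134] turn 0.003 j7 -1.95 t 4.62
(0.098, -0.082) [326.  86.]
(0.098, 0.082) [125.  86.]
(-0.098, -0.082) [317. 297.]
(-0.098, 0.082) [153. 297.]
(0.094, -0.012) [240.  91.]
(-0.094, -0.012) [247. 294.]
```

View pics/w2.png

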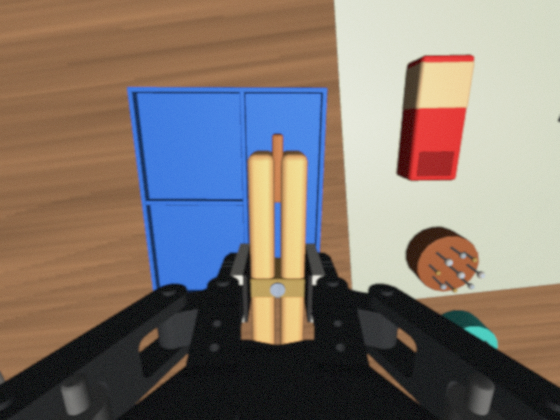

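Call:
send_rows --rows '[{"dx":0.0015,"dy":0.0065,"dz":0.02,"turn":0},{"dx":0,"dy":0,"dz":0.025,"turn":0},{"dx":0,"dy":0,"dz":0.025,"turn":0},{"dx":0,"dy":0,"dz":0.025,"turn":0},{"dx":0,"dy":0,"dz":0.01,"turn":0},{"dx":0,"dy":0,"dz":0.01,"turn":0},{"dx":0,"dy":0,"dz":0,"turn":0},{"dx":0,"dy":0,"dz":0,"turn":0}]'

```text
clock: 5.28
tcp_pos: [0.5032, 0.2636, 0.009]
tcp_rot: [-3.135, 0.203, -0.001]
wrist_force: [0.3, -0.6, -1.3]
opening: 0.0252
grip_force: 41.7
```

Call:
send_rows --rows '[{"dx":0,"dy":0,"dz":0,"turn":0},{"dx":0,"dy":0,"dz":0,"turn":0},{"dx":0,"dy":0,"dz":0,"turn":0}]' --fingers 0.63

```text
clock: 5.53
tcp_pos: [0.5032, 0.2637, 0.009]
tcp_rot: [-3.134, 0.203, -0.001]
wrist_force: [0.1, 0.3, -0.0]
opening: 0.032
grip_force: 0.0
```

Call:
send_rows --rows '[{"dx":0,"dy":0,"dz":-0.02,"turn":0},{"dx":0,"dy":0,"dz":-0.04,"turn":0},{"dx":0,"dy":0,"dz":-0.04,"turn":0},{"dx":0,"dy":0,"dz":-0.04,"turn":0},{"dx":0,"dy":0,"dz":-0.04,"turn":0}]'

```text
clock: 5.95
tcp_pos: [0.5026, 0.2633, 0.1908]
tcp_rot: [-3.135, 0.203, -0.0]
wrist_force: [-0.6, 0.6, 0.4]
opening: 0.0316
grip_force: 0.0
```

Call:
send_rows --rows '[{"dx":-0.0137,"dy":0.0358,"dz":0,"turn":0},{"dx":-0.0137,"dy":0.0358,"dz":0,"turn":0},{"dx":-0.0137,"dy":0.0358,"dz":0,"turn":0},{"dx":-0.0137,"dy":0.0358,"dz":0,"turn":0},{"dx":0,"dy":0,"dz":0,"turn":-0.113},{"dx":0,"dy":0,"dz":0,"turn":-0.113},{"dx":0,"dy":0,"dz":0,"turn":-0.113},{"dx":0,"dy":0,"dz":0,"turn":-0.113},{"dx":0,"dy":0,"dz":0,"turn":-0.113},{"dx":0,"dy":0,"dz":0,"turn":-0.113},{"dx":0,"dy":0,"dz":0,"turn":-0.113},{"dx":0,"dy":0,"dz":0,"turn":0}]' --fingers 0

```text
clock: 6.95
tcp_pos: [0.4303, 0.1284, 0.1887]
tcp_rot: [-2.968, -1.029, -0.001]
wrist_force: [-0.4, -0.1, -0.6]
opening: 0.0854
grip_force: 0.0
```

```bash
python3 - <<'E'
from h import *
to(.4308,.1287,.012,.66)
look('w3',(.4308,.1287),.028,lambda H,S,V:((H<13)|(H>172))&(S>90)&(V>50)&(V<190)&(np.arange(420)[:,None]<300))
E
```

```text
now [0.4303 0.1284 0.1887] psi 0.667 tool d [5.000e-04 1.000e-04 1.767e-01] turn 0.007 j7 -1.23 t 6.95
w3 px [253 165] [302 215] pred [277. 191.] c 0.4310 0.1286 size 53.6 53.5 yaw -0.123
```

View pics/w3.png

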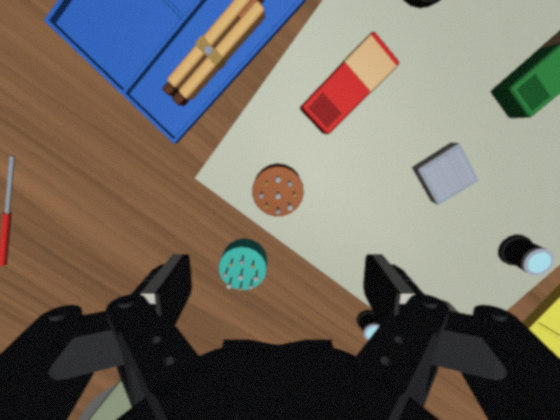

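Wrist view: the clamp lies inside the blue long compartment (165–265, 0–105). The brown bur stand is at (277,190), under the gripper.

Call:
send_rows --rows '[{"dx":0.0006,"dy":0.0003,"dz":0.027,"turn":0.007},{"dx":0,"dy":0,"dz":0.027,"turn":0},{"dx":0,"dy":0,"dz":0.027,"turn":0},{"dx":0,"dy":0,"dz":0.027,"turn":0},{"dx":0,"dy":0,"dz":0.027,"turn":0},{"dx":0,"dy":0,"dz":0.027,"turn":0},{"dx":0,"dy":0,"dz":0.0267,"turn":0},{"dx":0,"dy":0,"dz":0,"turn":0},{"dx":0,"dy":0,"dz":0,"turn":0}]'

```text
clock: 7.75
tcp_pos: [0.4304, 0.1284, -0.0004]
tcp_rot: [2.975, 1.006, -0.003]
wrist_force: [-0.4, 0.7, 0.5]
opening: 0.0855
grip_force: 0.0
```

Call:
send_rows --rows '[{"dx":0,"dy":0,"dz":0,"turn":0},{"dx":0,"dy":0,"dz":0,"turn":0},{"dx":0,"dy":0,"dz":0,"turn":0},{"dx":0,"dy":0,"dz":0,"turn":0},{"dx":0,"dy":0,"dz":0,"turn":0},{"dx":0,"dy":0,"dz":0,"turn":0},{"dx":0,"dy":0,"dz":0,"turn":0}]' --fingers 1

```text
clock: 8.33
tcp_pos: [0.4315, 0.129, 0.0012]
tcp_rot: [-2.975, -1.009, -0.004]
wrist_force: [-1.0, -0.3, 15.8]
opening: 0.0546
grip_force: 38.9
```

Call:
send_rows --rows '[{"dx":0,"dy":0,"dz":-0.02,"turn":0},{"dx":0,"dy":0,"dz":-0.035,"turn":0},{"dx":0,"dy":0,"dz":-0.035,"turn":0},{"dx":0.0235,"dy":-0.0227,"dz":0,"turn":0},{"dx":0.0235,"dy":-0.0227,"dz":0,"turn":0},{"dx":0.0235,"dy":-0.0227,"dz":0,"turn":0},{"dx":0.0235,"dy":-0.0227,"dz":0,"turn":0},{"dx":0.0235,"dy":-0.0227,"dz":0,"turn":0},{"dx":0.0235,"dy":-0.0227,"dz":0,"turn":0},{"dx":0.0235,"dy":-0.0227,"dz":0,"turn":0},{"dx":0,"dy":0,"dz":0,"turn":0},{"dx":0,"dy":0,"dz":0,"turn":0}]'

```text
clock: 9.33
tcp_pos: [0.4641, 0.3564, 0.0904]
tcp_rot: [-2.973, -1.013, -0.001]
wrist_force: [-0.5, -1.6, -0.3]
opening: 0.0547
grip_force: 43.5
```

```bash
python3 - <<'E'
from h import *
to(.465,.355,.006)
p,M=cam('wrist'); cv2.imwrite('pics/w4.png',p['color'][...,::-1])
y=-.127
for P in [(-.098,.082),(-.098,-.082),(-.002,.082),(.098,.082),(-.096,-.012)]:
    w=np.array([.5081,.3162])+[P[0]*np.cos(y)-P[1]*np.sin(y),P[0]*np.sin(y)+P[1]*np.cos(y)]
    print(P,proj(p,M,[*w,.012]).round())
E
```

```text
now [0.4641 0.3564 0.0904] psi 0.657 tool d [-0.0002  0.0017  0.0844] turn None j7 -1.49 t 9.33
(-0.098, 0.082) [191. 216.]
(-0.098, -0.082) [330. 338.]
(-0.002, 0.082) [276. 128.]
(0.098, 0.082) [382.  18.]
(-0.096, -0.012) [276. 288.]
```

View pics/w4.png

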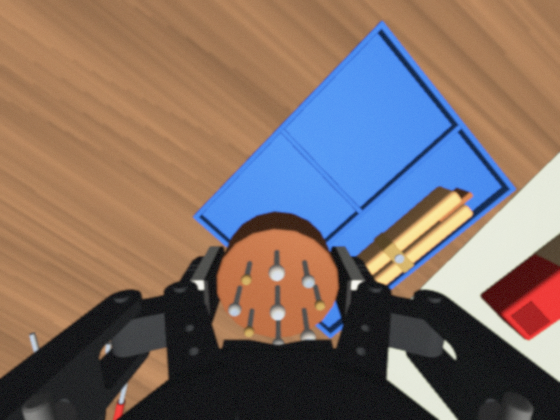

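Bur stand held upright (277,275). The tray's near-left corner is at (195,217), within 3 mm of prediction.

Call:
send_rows --rows '[{"dx":0,"dy":0.0015,"dz":0.025,"turn":0},{"dx":0,"dy":0,"dz":0.025,"turn":0},{"dx":0,"dy":0,"dz":0.02,"turn":0},{"dx":0,"dy":0,"dz":0.01,"turn":0},{"dx":0,"dy":0,"dz":0.005,"turn":0},{"dx":0,"dy":0,"dz":0,"turn":0},{"dx":0,"dy":0,"dz":0,"turn":0}]'

```text
clock: 9.97
tcp_pos: [0.4659, 0.3537, 0.0056]
tcp_rot: [-2.975, -1.009, -0.001]
wrist_force: [-0.6, 1.4, -0.2]
opening: 0.0544
grip_force: 44.5
```

Call:
send_rows --rows '[{"dx":0,"dy":0,"dz":0,"turn":0},{"dx":0,"dy":0,"dz":0,"turn":0},{"dx":0,"dy":0,"dz":0,"turn":0},{"dx":0,"dy":0,"dz":0,"turn":0}]' --fingers 0.22

```text
clock: 10.3
tcp_pos: [0.4656, 0.3539, 0.005]
tcp_rot: [-2.974, -1.01, -0.001]
wrist_force: [0.9, -0.1, -0.4]
opening: 0.0664
grip_force: 0.0
```

Call:
send_rows --rows '[{"dx":0,"dy":0,"dz":-0.025,"turn":0},{"dx":0,"dy":0,"dz":-0.04,"turn":0},{"dx":0,"dy":0,"dz":-0.04,"turn":0},{"dx":0,"dy":0,"dz":-0.04,"turn":0},{"dx":0,"dy":0,"dz":-0.03,"turn":0}]'

```text
clock: 10.72
tcp_pos: [0.4657, 0.3539, 0.1831]
tcp_rot: [-2.974, -1.01, -0.004]
wrist_force: [0.2, 0.0, 0.5]
opening: 0.0667
grip_force: 0.0
```

Call:
send_rows --rows '[{"dx":-0.0172,"dy":0.0318,"dz":0,"turn":0},{"dx":-0.0172,"dy":0.0318,"dz":0,"turn":0},{"dx":-0.0172,"dy":0.0318,"dz":0,"turn":0},{"dx":-0.0172,"dy":0.0318,"dz":0,"turn":0},{"dx":-0.0172,"dy":0.0318,"dz":0,"turn":0},{"dx":-0.0172,"dy":0.0318,"dz":0,"turn":0},{"dx":-0.0172,"dy":0.0318,"dz":0,"turn":0},{"dx":-0.0172,"dy":0.0318,"dz":0,"turn":0},{"dx":-0.0172,"dy":0.0318,"dz":0,"turn":0},{"dx":-0.0172,"dy":0.0318,"dz":0,"turn":0},{"dx":-0.0172,"dy":0.0318,"dz":0,"turn":0},{"dx":-0.0172,"dy":0.0318,"dz":0,"turn":0}]' --fingers 0

```text
clock: 11.72
tcp_pos: [0.5341, -0.0765, 0.1799]
tcp_rot: [2.975, 1.01, 0.0]
wrist_force: [1.0, 0.3, -0.8]
opening: 0.0855
grip_force: 0.0
```

Call:
send_rows --rows '[{"dx":-0.0172,"dy":0.0318,"dz":0,"turn":0},{"dx":-0.0172,"dy":0.0318,"dz":0,"turn":0},{"dx":0,"dy":0,"dz":0,"turn":0},{"dx":0,"dy":0,"dz":0,"turn":0}]'

```text
clock: 12.05
tcp_pos: [0.5453, -0.1479, 0.1795]
tcp_rot: [2.976, 1.006, -0.0]
wrist_force: [0.6, 1.5, -0.4]
opening: 0.0852
grip_force: 0.0
```

```bash
python3 - <<'E'
from h import *
to(.5462,-.146,.012)
look('w5',(.5462,-.146),.036,lambda H,S,V:(H>85)&(H<112)&(S>20)&(S<140)&(V>110)&(np.arange(420)[:,None]<300))
E
```

```text
now [ 0.5453 -0.1479  0.1795] psi 0.652 tool d [ 0.0019 -0.001   0.1675] turn None j7 -0.7 t 12.05
w5 px [265 177] [296 207] pred [276. 194.] c 0.5499 -0.1486 size 31.3 31.0 yaw -0.919
```

View pics/w5.png

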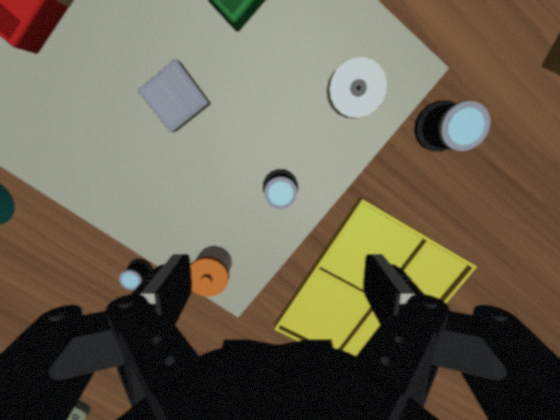

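Medium loupe at (280,192) under the gripper. The jar (207,277) and the big loupe (465,125) are clear.

Call:
send_rows --rows '[{"dx":0.0033,"dy":0.0026,"dz":0.0245,"turn":0},{"dx":0,"dy":0,"dz":0.0245,"turn":0},{"dx":0,"dy":0,"dz":0.0245,"turn":0},{"dx":0,"dy":0,"dz":0.0245,"turn":0},{"dx":0,"dy":0,"dz":0.0245,"turn":0},{"dx":0,"dy":0,"dz":0.0245,"turn":0},{"dx":0,"dy":0,"dz":0.0245,"turn":0},{"dx":0,"dy":0,"dz":0,"turn":0},{"dx":0,"dy":0,"dz":0,"turn":0}]'

```text
clock: 12.85
tcp_pos: [0.5495, -0.1449, 0.0081]
tcp_rot: [-2.973, -1.012, 0.002]
wrist_force: [0.7, -0.1, 1.1]
opening: 0.0856
grip_force: 0.0
```

Call:
send_rows --rows '[{"dx":0,"dy":0,"dz":0,"turn":0},{"dx":0,"dy":0,"dz":0,"turn":0},{"dx":0,"dy":0,"dz":0,"turn":0},{"dx":0,"dy":0,"dz":0,"turn":0},{"dx":0,"dy":0,"dz":0,"turn":0},{"dx":0,"dy":0,"dz":0,"turn":0},{"dx":0,"dy":0,"dz":0,"turn":0},{"dx":0,"dy":0,"dz":0,"turn":0}]' --fingers 1

```text
clock: 13.52
tcp_pos: [0.5501, -0.146, 0.009]
tcp_rot: [2.974, 1.01, 0.001]
wrist_force: [-1.6, 1.8, 12.0]
opening: 0.0319
grip_force: 38.7
```

Call:
send_rows --rows '[{"dx":0,"dy":0,"dz":-0.02,"turn":0},{"dx":0,"dy":0,"dz":-0.035,"turn":0},{"dx":0,"dy":0,"dz":-0.035,"turn":0},{"dx":0.02187,"dy":-0.02724,"dz":0,"turn":0},{"dx":0.02187,"dy":-0.02724,"dz":0,"turn":0},{"dx":0.02187,"dy":-0.02724,"dz":0,"turn":0},{"dx":0.02187,"dy":-0.02724,"dz":0,"turn":0},{"dx":0.02187,"dy":-0.02724,"dz":0,"turn":0},{"dx":0.02187,"dy":-0.02724,"dz":0,"turn":0},{"dx":0.02187,"dy":-0.02724,"dz":0,"turn":0},{"dx":0.02187,"dy":-0.02724,"dz":0,"turn":0},{"dx":0.02187,"dy":-0.02724,"dz":0,"turn":0}]'

```text
clock: 14.52
tcp_pos: [0.5564, 0.1701, 0.0985]
tcp_rot: [-2.974, -1.01, -0.001]
wrist_force: [0.1, -1.0, -0.5]
opening: 0.0319
grip_force: 39.9
```

Call:
send_rows --rows '[{"dx":0.02187,"dy":-0.02724,"dz":0,"turn":0},{"dx":0.02187,"dy":-0.02724,"dz":0,"turn":0},{"dx":0.02187,"dy":-0.02724,"dz":0,"turn":0},{"dx":0.02187,"dy":-0.02724,"dz":0,"turn":0},{"dx":0.02187,"dy":-0.02724,"dz":0,"turn":0},{"dx":0,"dy":0,"dz":0,"turn":0},{"dx":0,"dy":0,"dz":0,"turn":0},{"dx":0,"dy":0,"dz":0,"turn":0},{"dx":0,"dy":0,"dz":0,"turn":0}]'

```text
clock: 15.27
tcp_pos: [0.5607, 0.3418, 0.0984]
tcp_rot: [2.975, 1.008, 0.0]
wrist_force: [0.9, -0.0, -0.5]
opening: 0.0319
grip_force: 39.9
```

```bash
python3 - <<'E'
from h import *
to(.56,.343,.013); s=observe(); print(s['opening'],s['grip_force'])
p,M=cam('wrist'); cv2.imwrite('pics/w6.png',p['color'][...,::-1])
E
```

```text
now [0.5607 0.3418 0.0984] psi 0.654 tool d [ 0.0001 -0.0014  0.0854] turn None j7 -1.38 t 15.27
0.03190815104906111 39.92563247680664
```

View pics/w6.png

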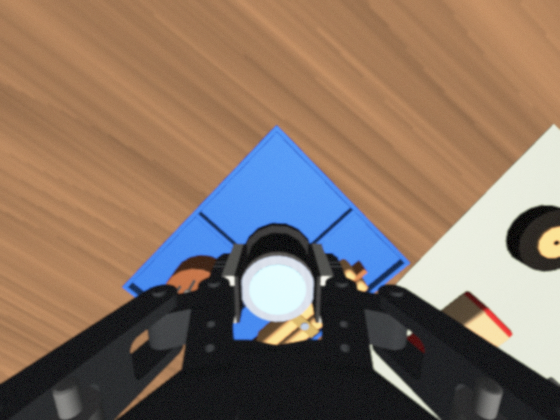

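Loupe held upright at (277,280) over the far small compartment; the bur stand is visible in the near one (~190,270).

Call:
send_rows --rows '[{"dx":0,"dy":0,"dz":0.025,"turn":0},{"dx":0,"dy":0,"dz":0.025,"turn":0},{"dx":0,"dy":0,"dz":0.02,"turn":0},{"dx":0,"dy":0,"dz":0.01,"turn":0},{"dx":0,"dy":0,"dz":0.006,"turn":0},{"dx":0,"dy":0,"dz":0,"turn":0},{"dx":0,"dy":0,"dz":0,"turn":0}]'

```text
clock: 15.9
tcp_pos: [0.5609, 0.3428, 0.013]
tcp_rot: [-2.975, -1.01, -0.002]
wrist_force: [-0.9, 0.1, -0.1]
opening: 0.0317
grip_force: 41.9
```

Call:
send_rows --rows '[{"dx":0,"dy":0,"dz":0,"turn":0},{"dx":0,"dy":0,"dz":0,"turn":0},{"dx":0,"dy":0,"dz":0,"turn":0},{"dx":0,"dy":0,"dz":0,"turn":0}]' --fingers 0.45

```text
clock: 16.23
tcp_pos: [0.5605, 0.343, 0.0125]
tcp_rot: [-2.975, -1.01, -0.001]
wrist_force: [-0.5, -1.1, -0.4]
opening: 0.047
grip_force: 0.0
```

Call:
send_rows --rows '[{"dx":0,"dy":0,"dz":-0.02,"turn":0},{"dx":0,"dy":0,"dz":-0.04,"turn":0},{"dx":0,"dy":0,"dz":-0.04,"turn":0},{"dx":0,"dy":0,"dz":-0.04,"turn":0},{"dx":0,"dy":0,"dz":-0.04,"turn":0},{"dx":0,"dy":0,"dz":0,"turn":0}]'

```text
clock: 16.73
tcp_pos: [0.5627, 0.3439, 0.2001]
tcp_rot: [-2.973, -1.009, -0.016]
wrist_force: [0.6, 1.7, -0.1]
opening: 0.0469
grip_force: 0.0
```

Call:
send_rows --rows '[{"dx":-0.022,"dy":0.026,"dz":0,"turn":0},{"dx":-0.022,"dy":0.026,"dz":0,"turn":0},{"dx":-0.022,"dy":0.026,"dz":0,"turn":0},{"dx":-0.022,"dy":0.026,"dz":0,"turn":0},{"dx":-0.022,"dy":0.026,"dz":0,"turn":0},{"dx":-0.022,"dy":0.026,"dz":0,"turn":0.11},{"dx":0,"dy":0,"dz":0,"turn":0.11},{"dx":0,"dy":0,"dz":0,"turn":0.11},{"dx":0,"dy":0,"dz":0,"turn":0.11},{"dx":0,"dy":0,"dz":0,"turn":0.11},{"dx":0,"dy":0,"dz":0,"turn":0.11},{"dx":0,"dy":0,"dz":0,"turn":0.11}]' --fingers 0

```text
clock: 17.73
tcp_pos: [0.5507, 0.1388, 0.1923]
tcp_rot: [-3.136, 0.189, -0.0]
wrist_force: [0.3, 0.4, -0.2]
opening: 0.0852
grip_force: 0.0
```

Call:
send_rows --rows '[{"dx":0,"dy":0,"dz":0,"turn":0},{"dx":0,"dy":0,"dz":0,"turn":0}]'

```text
clock: 17.9
tcp_pos: [0.5506, 0.1389, 0.1922]
tcp_rot: [3.137, -0.175, 0.0]
wrist_force: [0.1, -0.2, 0.4]
opening: 0.0853
grip_force: 0.0
```

```bash
python3 - <<'E'
from h import *
to(.552,.139,.012,-.12)
look('w7',(.5562,.1393),.028,lambda H,S,V:~((S<80)&(V>100))&~((H>95)&(H<125))&(abs(np.arange(560)[None]-277)<80)&(np.arange(420)[:,None]<255))
E
```

```text
now [0.5506 0.1389 0.1922] psi -0.112 tool d [ 0.0013 -0.0002  0.1802] turn 0.008 j7 -1.68 t 17.9
w7 px [257 140] [294 226] pred [276. 186.] c 0.5576 0.1393 size 94.1 39.1 yaw -0.117
```

View pics/w7.png

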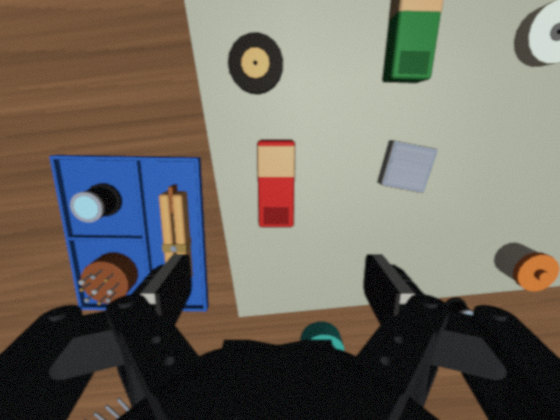

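Wrist view: the red bar is at (276,184), and the blue kit stands as wanted (loupe 90,203; bur stand 105,280; clamp 173,225). The tips must stay above the 12 mm walls for this bar, so I'll grip higher.

Call:
send_rows --rows '[{"dx":0.007,"dy":-0.0012,"dz":0.026,"turn":0.005},{"dx":0,"dy":0,"dz":0.026,"turn":0},{"dx":0,"dy":0,"dz":0.026,"turn":0},{"dx":0,"dy":0,"dz":0.026,"turn":0},{"dx":0,"dy":0,"dz":0.026,"turn":0},{"dx":0,"dy":0,"dz":0.026,"turn":0},{"dx":0,"dy":0,"dz":0.026,"turn":0},{"dx":0,"dy":0,"dz":0,"turn":0},{"dx":0,"dy":0,"dz":0,"turn":0}]'

```text
clock: 18.7
tcp_pos: [0.5575, 0.1389, 0.0101]
tcp_rot: [3.136, -0.186, -0.002]
wrist_force: [-0.3, -0.1, 0.6]
opening: 0.0855
grip_force: 0.0
```

Call:
send_rows --rows '[{"dx":0,"dy":0,"dz":0,"turn":0},{"dx":0,"dy":0,"dz":0,"turn":0},{"dx":0,"dy":0,"dz":0,"turn":0},{"dx":0,"dy":0,"dz":0,"turn":0},{"dx":0,"dy":0,"dz":0,"turn":0},{"dx":0,"dy":0,"dz":0,"turn":0},{"dx":0,"dy":0,"dz":0,"turn":0},{"dx":0,"dy":0,"dz":0,"turn":0}]' --fingers 1 --squeeze 60

```text
clock: 19.37
tcp_pos: [0.5582, 0.1394, 0.0113]
tcp_rot: [-3.135, 0.188, -0.002]
wrist_force: [-1.5, 0.3, 13.9]
opening: 0.039
grip_force: 60.4
```

Call:
send_rows --rows '[{"dx":0,"dy":0,"dz":-0.02,"turn":0},{"dx":0,"dy":0,"dz":-0.035,"turn":0},{"dx":0,"dy":0,"dz":-0.035,"turn":0},{"dx":0,"dy":0,"dz":0,"turn":0},{"dx":0,"dy":0,"dz":0,"turn":0}]'

```text
clock: 19.78
tcp_pos: [0.5585, 0.1395, 0.102]
tcp_rot: [-3.135, 0.188, -0.005]
wrist_force: [-0.5, -0.6, -3.0]
opening: 0.039
grip_force: 62.2
```

Call:
send_rows --rows '[{"dx":0,"dy":0,"dz":0,"turn":-0.1235},{"dx":0,"dy":0,"dz":0,"turn":-0.1235},{"dx":-0.00768,"dy":0.03546,"dz":0,"turn":0},{"dx":-0.00768,"dy":0.03546,"dz":0,"turn":0},{"dx":-0.00768,"dy":0.03546,"dz":0,"turn":0},{"dx":-0.00768,"dy":0.03546,"dz":0,"turn":0},{"dx":-0.00768,"dy":0.03546,"dz":0,"turn":0},{"dx":-0.00768,"dy":0.03546,"dz":0,"turn":0},{"dx":-0.00768,"dy":0.03546,"dz":0,"turn":0},{"dx":-0.00768,"dy":0.03546,"dz":0,"turn":0},{"dx":-0.00768,"dy":0.03546,"dz":0,"turn":0},{"dx":-0.00768,"dy":0.03546,"dz":0,"turn":0}]'

```text
clock: 20.78
tcp_pos: [0.5256, -0.2238, 0.0993]
tcp_rot: [-3.134, -0.199, 0.002]
wrist_force: [1.3, -0.2, -3.2]
opening: 0.0392
grip_force: 62.1
```

Call:
send_rows --rows '[{"dx":-0.00768,"dy":0.03546,"dz":0,"turn":0},{"dx":-0.00768,"dy":0.03546,"dz":0,"turn":0},{"dx":-0.00768,"dy":0.03546,"dz":0,"turn":0},{"dx":-0.00768,"dy":0.03546,"dz":0,"turn":0},{"dx":0,"dy":0,"dz":0,"turn":0},{"dx":0,"dy":0,"dz":0,"turn":0},{"dx":0,"dy":0,"dz":0,"turn":0},{"dx":0,"dy":0,"dz":0,"turn":0}]'

```text
clock: 21.45
tcp_pos: [0.5142, -0.3655, 0.0996]
tcp_rot: [-3.134, -0.201, 0.001]
wrist_force: [-0.6, 0.1, -2.3]
opening: 0.0385
grip_force: 62.1
```

```bash
python3 - <<'E'
from h import *
to(.5144,-.3665,.0145,.127)
p,M=cam('wrist'); cv2.imwrite('pics/w8.png',p['color'][...,::-1])
y=.127
for P in [(.098,.082),(.098,-.082),(.096,-.012),(0,-.082),(0,-.012)]:
    w=np.array([.5086,-.3209])+[P[0]*np.cos(y)-P[1]*np.sin(y),P[0]*np.sin(y)+P[1]*np.cos(y)]
    print(P,proj(p,M,[*w,.012]).round())
E
```

```text
now [ 0.5142 -0.3655  0.0996] psi 0.128 tool d [0.0001 0.0011 0.0851] turn 0.001 j7 -0.78 t 21.45
(0.098, 0.082) [104.  83.]
(0.098, -0.082) [327.  83.]
(0.096, -0.012) [232.  86.]
(0, -0.082) [322. 211.]
(0, -0.012) [237. 211.]
```

View pics/w8.png

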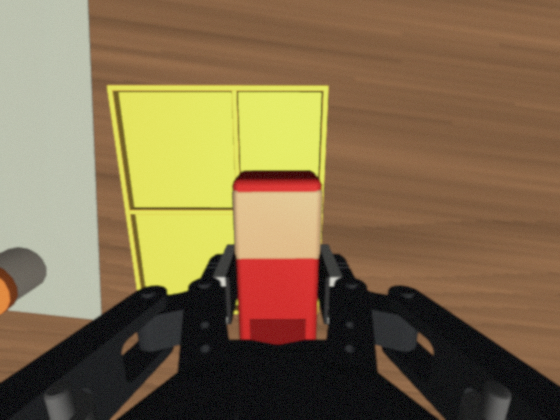

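Red bar held level (278,265) over the yellow long compartment; the tray corners (109,87) and (328,87) match the prediction.

Call:
send_rows --rows '[{"dx":0,"dy":0.001,"dz":0.025,"turn":0},{"dx":0,"dy":0,"dz":0.025,"turn":0},{"dx":0,"dy":0,"dz":0.02,"turn":0},{"dx":0,"dy":0,"dz":0.01,"turn":0},{"dx":0,"dy":0,"dz":0.005,"turn":0},{"dx":0,"dy":0,"dz":0,"turn":0},{"dx":0,"dy":0,"dz":0,"turn":0}]'

```text
clock: 22.08
tcp_pos: [0.5146, -0.3677, 0.0159]
tcp_rot: [3.135, 0.2, 0.001]
wrist_force: [0.4, -1.0, -1.9]
opening: 0.0389
grip_force: 62.1
```

Call:
send_rows --rows '[{"dx":0,"dy":0,"dz":0,"turn":0},{"dx":0,"dy":0,"dz":0,"turn":0},{"dx":0,"dy":0,"dz":0,"turn":0},{"dx":0,"dy":0,"dz":0,"turn":0}]' --fingers 0.42

```text
clock: 22.42
tcp_pos: [0.5142, -0.3679, 0.0154]
tcp_rot: [3.135, 0.199, 0.001]
wrist_force: [0.2, 0.4, -0.7]
opening: 0.0501
grip_force: 0.0
```

Call:
send_rows --rows '[{"dx":0,"dy":0,"dz":-0.02,"turn":0},{"dx":0,"dy":0,"dz":-0.04,"turn":0},{"dx":0,"dy":0,"dz":-0.04,"turn":0},{"dx":0,"dy":0,"dz":-0.04,"turn":0},{"dx":0,"dy":0,"dz":-0.04,"turn":0},{"dx":0,"dy":0,"dz":0,"turn":0}]'

```text
clock: 22.92
tcp_pos: [0.5159, -0.3695, 0.2027]
tcp_rot: [3.129, 0.198, 0.012]
wrist_force: [0.4, 0.7, 0.8]
opening: 0.0493
grip_force: 0.0
```

Call:
send_rows --rows '[{"dx":0.02336,"dy":-0.0251,"dz":0,"turn":0},{"dx":0.02336,"dy":-0.0251,"dz":0,"turn":0},{"dx":0.02336,"dy":-0.0251,"dz":0,"turn":0},{"dx":0.02336,"dy":-0.0251,"dz":0,"turn":0},{"dx":0.02336,"dy":-0.0251,"dz":0,"turn":0},{"dx":0.02336,"dy":-0.0251,"dz":0,"turn":0},{"dx":0.02336,"dy":-0.0251,"dz":0,"turn":0},{"dx":0.02336,"dy":-0.0251,"dz":0,"turn":0.112}]' --fingers 0

```text
clock: 23.58
tcp_pos: [0.6748, -0.1436, 0.1954]
tcp_rot: [-3.141, -0.027, -0.0]
wrist_force: [-0.7, -1.3, 0.4]
opening: 0.0854
grip_force: 0.0
```

Call:
send_rows --rows '[{"dx":0,"dy":0,"dz":0,"turn":0.112},{"dx":0,"dy":0,"dz":0,"turn":0.112},{"dx":0,"dy":0,"dz":0,"turn":0.112},{"dx":0,"dy":0,"dz":0,"turn":0.112},{"dx":0,"dy":0,"dz":0,"turn":0.112},{"dx":0,"dy":0,"dz":0,"turn":0.112},{"dx":0,"dy":0,"dz":0,"turn":0},{"dx":0,"dy":0,"dz":0,"turn":0}]'

```text
clock: 24.25
tcp_pos: [0.674, -0.145, 0.195]
tcp_rot: [2.975, -1.008, -0.0]
wrist_force: [-0.8, -0.6, 0.3]
opening: 0.0857
grip_force: 0.0
```

```bash
python3 - <<'E'
from h import *
to(.6742,-.1452,.006,-.658)
look('w9',(.6742,-.1452),.02,lambda H,S,V:(S<30)&(V>150)&(np.arange(420)[:,None]<250))
E
```

```text
now [ 0.674 -0.145  0.195] psi -0.654 tool d [ 0.0003 -0.      0.189 ] turn 0.004 j7 -1.84 t 24.25
w9 px [96 98] [390 249] pred [277. 189.] c 0.7073 -0.1204 size 348.7 168.2 yaw 0.917
```

View pics/w9.png

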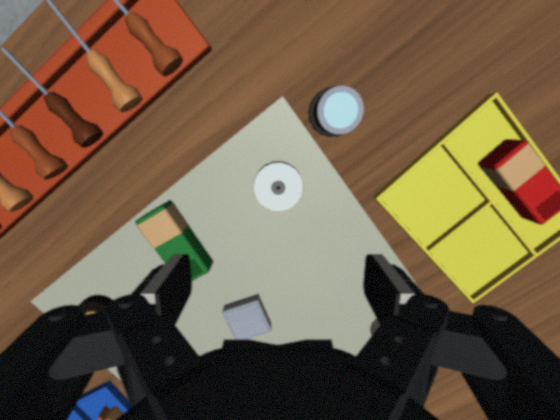

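Felt wheel at (278,187). The red bar sits in the yellow long compartment (525,180), and the green bar (175,240) is outside the finger path.

Call:
send_rows --rows '[{"dx":0.002,"dy":0.001,"dz":0.0275,"turn":0},{"dx":0,"dy":0,"dz":0.0275,"turn":0},{"dx":0,"dy":0,"dz":0.0275,"turn":0},{"dx":0,"dy":0,"dz":0.0275,"turn":0},{"dx":0,"dy":0,"dz":0.0275,"turn":0},{"dx":0,"dy":0,"dz":0.0275,"turn":0},{"dx":0,"dy":0,"dz":0.0275,"turn":0},{"dx":0,"dy":0,"dz":0,"turn":0},{"dx":0,"dy":0,"dz":0,"turn":0}]'

```text
clock: 25.05
tcp_pos: [0.6746, -0.1471, 0.0024]
tcp_rot: [-2.975, 1.011, 0.002]
wrist_force: [-0.1, -0.4, 1.3]
opening: 0.0854
grip_force: 0.0
```

Call:
send_rows --rows '[{"dx":0,"dy":0,"dz":0,"turn":0},{"dx":0,"dy":0,"dz":0,"turn":0},{"dx":0,"dy":0,"dz":0,"turn":0},{"dx":0,"dy":0,"dz":0,"turn":0},{"dx":0,"dy":0,"dz":0,"turn":0},{"dx":0,"dy":0,"dz":0,"turn":0},{"dx":0,"dy":0,"dz":0,"turn":0}]' --fingers 1 --squeeze 40

```text
clock: 25.63
tcp_pos: [0.6759, -0.1472, 0.0047]
tcp_rot: [-2.973, 1.013, -0.004]
wrist_force: [-2.3, 1.2, 11.2]
opening: 0.0543
grip_force: 40.0
```

Call:
send_rows --rows '[{"dx":0,"dy":0,"dz":-0.02,"turn":0},{"dx":0,"dy":0,"dz":-0.035,"turn":0},{"dx":0,"dy":0,"dz":-0.035,"turn":0},{"dx":0,"dy":0,"dz":0,"turn":0},{"dx":0,"dy":0,"dz":0,"turn":0}]'

```text
clock: 26.05
tcp_pos: [0.6761, -0.1473, 0.0955]
tcp_rot: [-2.973, 1.013, -0.007]
wrist_force: [-0.4, 0.3, -2.2]
opening: 0.0542
grip_force: 42.7
```

```bash
python3 - <<'E'
from h import *
s=observe(); print(s['opening'],s['grip_force'],s['wrist_force'])
to(.5519,-.2815,.1); to(.4567,-.2933,.1)
E
```

```text
0.05418107126400853 42.65922009944916 [-0.40943719  0.3094087  -2.20546211]
now [ 0.6761 -0.1473  0.0955] psi -0.657 tool d [-0.0164  0.1821 -0.005 ] turn None j7 -1.81 t 26.05
now [ 0.6761 -0.1473  0.0955] psi -0.657 tool d [-0.0846  0.2496 -0.0053] turn None j7 -1.81 t 26.05
```

Call:
send_rows --rows '[{"dx":-0.0033,"dy":0.0364,"dz":0,"turn":0},{"dx":-0.0033,"dy":0.0364,"dz":0,"turn":0},{"dx":-0.0033,"dy":0.0364,"dz":0,"turn":0},{"dx":-0.0033,"dy":0.0364,"dz":0,"turn":0},{"dx":-0.0032,"dy":0.0365,"dz":0,"turn":0},{"dx":0,"dy":0,"dz":0,"turn":0},{"dx":0,"dy":0,"dz":0,"turn":0},{"dx":0,"dy":0,"dz":0,"turn":0}]'

```text
clock: 26.72
tcp_pos: [0.5511, -0.2806, 0.0923]
tcp_rot: [-2.973, 1.013, 0.0]
wrist_force: [0.1, 0.2, -0.4]
opening: 0.0541
grip_force: 42.7
```

```bash
python3 - <<'E'
from h import *
to(.5519,-.2815,.0075)
p,M=cam('wrist'); cv2.imwrite('pics/w10.png',p['color'][...,::-1])
E
```

```text
now [ 0.5511 -0.2806  0.0923] psi -0.657 tool d [0.0013 0.0002 0.0848] turn None j7 -1.52 t 26.72
```

View pics/w10.png

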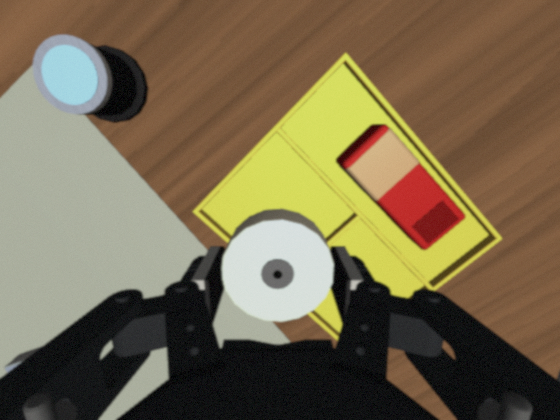

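Call:
send_rows --rows '[{"dx":0.001,"dy":0,"dz":0.025,"turn":0},{"dx":0,"dy":0,"dz":0.025,"turn":0},{"dx":0,"dy":0,"dz":0.02,"turn":0},{"dx":0,"dy":0,"dz":0.009,"turn":0},{"dx":0,"dy":0,"dz":0.004,"turn":0},{"dx":0,"dy":0,"dz":0,"turn":0},{"dx":0,"dy":0,"dz":0,"turn":0}]'

```text
clock: 27.35
tcp_pos: [0.5521, -0.2818, 0.0105]
tcp_rot: [2.974, -1.013, 0.002]
wrist_force: [0.1, 0.2, 0.1]
opening: 0.054
grip_force: 42.7
```

Call:
send_rows --rows '[{"dx":0,"dy":0,"dz":0,"turn":0},{"dx":0,"dy":0,"dz":0,"turn":0},{"dx":0,"dy":0,"dz":0,"turn":0},{"dx":0,"dy":0,"dz":0,"turn":0}]' --fingers 0.22

```text
clock: 27.68
tcp_pos: [0.5517, -0.2819, 0.01]
tcp_rot: [-2.973, 1.014, -0.001]
wrist_force: [-0.4, -0.4, 0.1]
opening: 0.0666
grip_force: 0.0
```

Call:
send_rows --rows '[{"dx":0,"dy":0,"dz":-0.02,"turn":0},{"dx":0,"dy":0,"dz":-0.04,"turn":0},{"dx":0,"dy":0,"dz":-0.04,"turn":0},{"dx":0,"dy":0,"dz":-0.04,"turn":0},{"dx":-0.03,"dy":0,"dz":-0.025,"turn":0},{"dx":-0.03,"dy":0,"dz":0,"turn":0},{"dx":-0.03,"dy":0,"dz":0,"turn":0},{"dx":-0.03,"dy":0,"dz":0,"turn":0},{"dx":0,"dy":0,"dz":0,"turn":0}]'

```text
clock: 28.43
tcp_pos: [0.4528, -0.2055, 0.1751]
tcp_rot: [-2.972, 1.012, 0.005]
wrist_force: [-0.7, 0.6, 0.3]
opening: 0.0664
grip_force: 0.0
```

```bash
python3 - <<'E'
from h import *
a=[cam(n)[0]['color'] for n in('wrist','top')]
b=cv2.resize(a[1][110:310,90:460],(800,432),interpolation=cv2.INTER_CUBIC)
cv2.imwrite('pics/f1.png',b[...,::-1]);cv2.imwrite('pics/f0.png',a[0][...,::-1])
E
```

```text
(no output)
```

View pics/f1.png

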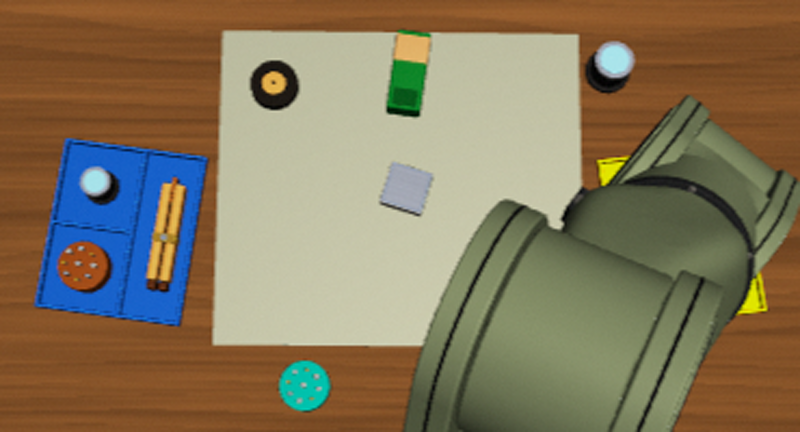

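View pics/f0.png

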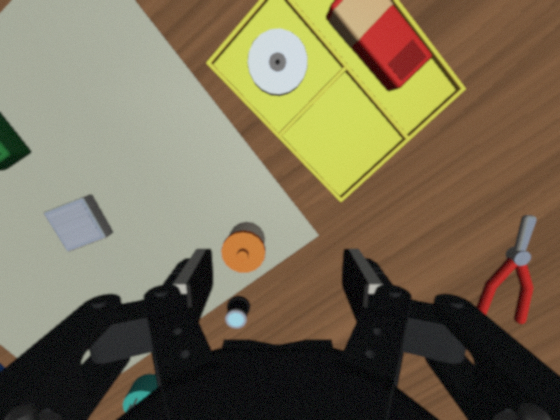

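Everything is in place. Blue tray (top view): loupe (97,183), bur stand (83,265), clamp (165,235). Yellow tray (wrist view): felt wheel (278,62), red bar (380,40). The green bar and brush wheel haven't moved.

```bash
python3 -c "
from station import r
print(r.hand_in())"
```

```text
the job is handed in; nothing more can be done
None
```

Both kits are made up and handed in at about 28 s on the robot's clock; the final pictures show all five things in their compartments, and the green bar and brush wheel still where they lay.

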